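# Wedge the rocking kiln

## Task

The small white preheating kiln on the bench rocks, because its short brass foot under the yellow spot hangs clear of the bench. Using the fingertips only, push the wooden wedge thin end first under that foot until it is snug and takes up the gap, without jacking the kiln up or shoving it along; then press down firmly (about 10 N) on the yellow spot for a moment to feel that the kiln no longer rocks, and leave the wedge in place. Do not lift or pick up anything, and leave the jar, the tumbler and the brush alone.

Things in the scene. Friction and masses are not known exactly. Their poses are not given: they have to be found in the camera images.
- kiln: White enamel box kiln, 240 (x) by 200 (y) mm, top 130 mm above the bench, 3 kg give or take a fifth, loose, level on three domed rubber studs. Origin: bench level under its centre; z up, x to the louvred back, y to the grey controller box (sticks out 27 mm); dark door with handle on -x. Walls begin 22 mm above the bench. Studs at x +-98, y +-78 mm, the short brass foot (32 mm disc) at -98, -78.
- under_short_foot (a point): Point at bench level straight below the centre of the short brass foot. The foot itself hangs 6 to 12 mm above the bench, differently every time; its rim is 16 mm from this point, the kiln's -y wall 22 mm. Pushing the wedge in with more than about 5 to 10 N begins to jack the kiln up or shove it along.
- press_spot (a point): Centre of the yellow spot (28 mm across) on the kiln's smooth flat top, above the short foot, 130 mm above the bench. With nothing under the foot, about 4 to 6 N down here tips the kiln onto it.
- wedge: Loose pale wooden wedge, 150 x 50 mm, 85 g, flat below, top sloping 1 in 8 from 4 mm (thin end) to 23 mm (tail). Origin: bench level, middle of its underside; x points to the thin end. Starts outside the kiln's -y wall, thin end towards the short foot, 15 to 45 mm from the wall, up to 8 mm aside, 0.12 rad askew. Drags with about 1 N; friction holds it where it is left.
- wedge_tip (a point): Middle of the wedge's thin end, at bench level, 75 mm from its origin.
- wedge_tail (a point): Middle of the wedge's flat upright tail face, 11 mm above the bench, 75 mm behind its origin.
- jar: Amber glass jar with steel cap, 60 mm across, 85 mm high, a bystander. Origin: centre of its underside.
- tumbler: Green glass tumbler, 68 mm across, 100 mm high, a bystander. Origin: centre of its underside.
- brush: Brush lying on the bench beyond the kiln's controller side, a bystander. Origin: its middle, at bench level.
Not all that is in view belongs to the job. Leave any green or purple look-alike of the wedge alone.

How it is judged:
By the outcome, as a careful person would: the job done as asked, in the order asked, and still so for the second after the job is handed in, with the robot touching nothing.
It also fails if it takes over 54 s, if anything falls off the work surface, if the arm or the gripper's body presses on something with over 40 N, if the wrist force passes 120 N, or if a joint passes its speed limit or range.

## Robot

A 6-joint arm with a two-finger parallel gripper is mounted at the origin on the work surface. World frame = base frame: x ahead of the robot, y to its left, z up, the work surface at z = 0. Lengths are in m, angles in rad, forces in N, time in s.
With the tool pointing down it reaches from about 0.35 to 0.975 m from the base axis. Payload 4.9 kg.
Tool frame: the origin (TCP) lies at the very end of the fingers, on their centre line; the grasp point (between the pads) lies 19 mm behind it; x points along the fingers, y is the direction in which the jaws open and shut, and the axes are right-handed (so a half turn about x gives the same grasp; the last joint's range is limited). The gripper opens to 85 mm and grips with 20 to 120 N. Pads are 22 mm wide; open, the fingers measure 114 mm over their backs; the gripper's body (76 mm by 85 mm) begins 54 mm behind the grasp point. The pads swing forward as they close: fully open they stand 13 mm farther back than shut.
Start: joints at [-1.409, 0.053, 1.613, -0, 1.476, -0.119], TCP at [0.173, -0.601, 0.231] pointing down, gripper open.
Joint ranges: [-3.01, 3.01], [-1.01, 2.22], [0.06, 2.58], [-1.02, 4.17], [0.09, 2.62], [-3.14, 3.14]. Speed limits (rad/s): [2.57, 2.57, 3.14, 3.14, 3.14, 3.14].

## Interface

Orientations are given as a rotation vector (axis times angle).
In Python, from station import ctrl gives the robot as it stands. The module is installed in compiled form; this text tells all that it offers.
- The arm moves only by the shell command python3 -m handwheel 'ROWS' [FORCE]. ROWS is JSON, one flat list of numbers, 7 for each row, row after row: the opening, from 0 (shut) to 1 (fully open), then the shift along the tool's x, y, z in m, then the turn, a rotation vector about the tool's x, y, z in degrees. A call has 1 to 12 rows; each row is the pose to reach, as a shift and turn from the pose commanded when the call began, along the tool's axes at that moment; what a row does not reach only later rows make up. A row lasts 1/12 s, in which the tool goes at most 41.7 mm and 7.16 degrees, less where a joint would pass 70% of its speed; a pose out of reach is approached as far as the arm can. A call with a gripper value outside its range is refused whole. The fingers move at their own pace and stop on an object; FORCE is the grip in N (left out, the last holds). Time passes only in rows, so rows that repeat a pose let the fingers close. It gives the time, the measured TCP pose, the force and the opening at its end, in the units of the state.
- ctrl.get_obs(): the state, without advancing time (a new reading comes with each control period).
- ctrl.get_image(name): name is "side" or "top"; returns (picture, depth): 420x560x3 uint8, blue, green, red; 420x560 float32, m along the optical axis (not along the pixel's ray), 0 where there is no reading.
- ctrl.camera_params(name): a dict with "fov_y" (degrees; the focal length in pixels is half the picture's height over the tangent of half this angle, whatever the lens; pixels are square), "cx", "cy" (the principal point, pixels), "R" (3x3) and "t" (3): a world point X has camera coordinates R X + t. Camera axes: x right, y down, z forward; pixel columns grow to the right and rows downward; lengths in m; the calibration is good to about 2 mm. A picture is of the moment at which its call begins. camera_params takes no time and is no camera call.
- ctrl.finish_job(): hands the job in, once; it reports no verdict.
The state is a dict: "t": time; "q": joint angles; "dq": joint speeds; "effort": joint torques, N m; "tool_pos": TCP position; "tool_rot": TCP orientation; "contact_force": force on the tool from outside, world axes, zero at the start; "wrist_torque": the same for the moment, N m; "opening": finger opening in m.
Only numpy, scipy, OpenCV 4.12 (cv2) and the standard library are available. Lean on these libraries where they do the work, as an engineer would, in place of code of your own. Each camera call takes 0.05 s, during which the arm holds its last target.

## Working session

There is one attempt and no reset: what is moved stays moved. The work goes in short steps, Python scripts to look and compute and a shell command to move; the robot and the scene stay as the last step left them, time stands still between calls to the robot, and variables do not carry over. Pictures are saved under pics/ and viewed, and the job is handed in when it is done.

```bash
mkdir -p pics; ls
cat > h.py <<'E'
import numpy as np, cv2
from station import ctrl
from scipy.spatial.transform import Rotation as Ro
def cam(n):
    p=ctrl.camera_params(n); f=210/np.tan(np.radians(p['fov_y'])/2)
    return f,p['cx'],p['cy'],np.array(p['R']),np.array(p['t'])
def ray(n,u,v,z):
    f,cx,cy,R,t=cam(n); d=R.T@np.array([(u-cx)/f,(v-cy)/f,1]); o=-R.T@t
    return o+d*(z-o[2])/d[2]
def proj(n,X):
    f,cx,cy,R,t=cam(n); c=R@np.array(X)+t; return [c[0]/c[2]*f+cx,c[1]/c[2]*f+cy]
def cloud(n,dep):
    f,cx,cy,R,t=cam(n); v,u=np.mgrid[:420,:560]
    c=np.stack([(u-cx)/f*dep,(v-cy)/f*dep,dep],-1); return (c-t)@R
def snap(n,tag):
    im,d=ctrl.get_image(n); cv2.imwrite(f'pics/{tag}.png',im); np.save(f'{tag}.npy',d); return im,d
E
python3 - <<'E'
from h import *
for n in('side','top'):
    snap(n,n+'0'); print(n,cam(n))
print(ctrl.get_obs())
E
```

```text
pics
side (np.float64(408.5551494689394), 283.73008756014906, 214.4241028583787, array([[ 0.94062079, -0.33941796, -0.00528934],
       [-0.21716727, -0.58970844, -0.77787039],
       [ 0.26090401,  0.73282973, -0.62840249]]), array([-0.49330991,  0.2804216 ,  0.70669148]))
top (np.float64(397.07401613198726), 279.0814716036314, 206.99269975624014, array([[-0.00444451, -0.99991481,  0.01227298],
       [-0.99421798,  0.00310174, -0.10733582],
       [ 0.10728861, -0.01267908, -0.99414707]]), array([0.1106328 , 0.55702361, 1.01671575]))
{'t': 0.1, 'q': array([-1.40902298e+00,  5.33233729e-02,  1.61412907e+00,  1.77147940e-05,
        1.47601145e+00, -1.19019714e-01]), 'dq': array([-7.11214578e-05, -1.03393292e-03, -3.13243554e-03, -3.08371626e-04,
        1.07091020e-03, -1.05929338e-03]), 'effort': array([-6.95836352e-04, -3.94904959e+01, -3.71366322e+01, -1.58346743e-04,
        3.96289834e-03, -8.54556447e-06]), 'tool_pos': array([ 0.17310199, -0.59997338,  0.23018229]), 'tool_rot': array([ 2.07173687,  0.29475006, -2.07178368]), 'contact_force': array([ 0.02030681,  0.86113381, -0.20379171]), 'wrist_torque': array([ 0.01050818, -0.03156939,  0.01661836]), 'opening': 0.08523314163264945}
```

View pics/side0.png

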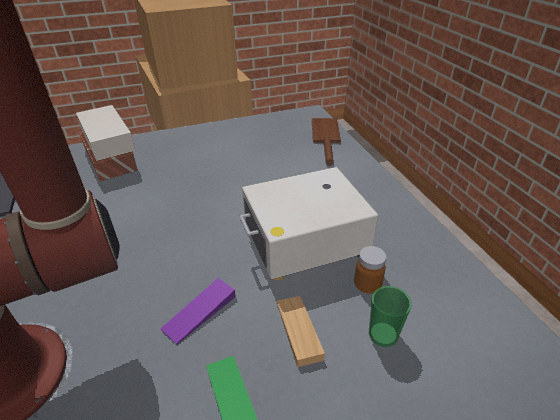

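View pics/top0.png

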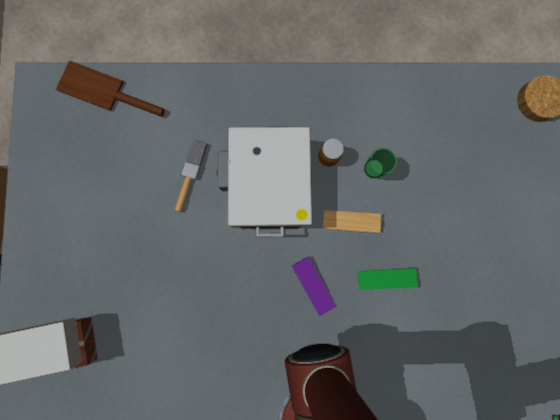

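The side view shows the kiln with its yellow spot at (277,232). The wedge candidates are the pale wooden one at side (301,331) / top (352,222), the purple one at side (200,310) / top (314,286), and the green one at side (232,390) / top (388,279). The brush handle at top (183,193) is also wood-coloured. I choose the pale wooden one, whose thin end faces the foot, and will check it in a close crop.

Run:
```python
from h import *
s=cv2.imread('pics/side0.png');t=cv2.imread('pics/top0.png')
a=cv2.resize(s[215:375,230:430],(800,640)[:2]);a=cv2.resize(s[215:375,230:430],None,fx=2.9,fy=2.9,interpolation=2)
cv2.imwrite('pics/cs.png',a)
cv2.imwrite('pics/ct.png',cv2.resize(t[115:245,210:410],None,fx=4,fy=4,interpolation=2))
ds,dt=np.load('side0.npy'),np.load('top0.npy')
for n,im,d in(('side',s,ds),('top',t,dt)):
    hsv=cv2.cvtColor(im,cv2.COLOR_BGR2HSV); C=cloud(n,d)
    y=cv2.inRange(hsv,(22,150,120),(35,255,255))
    k,l,st,ce=cv2.connectedComponentsWithStats(y)
    i=1+np.argmax(st[1:,4]); print(n,'spot',ce[i],st[i],ray(n,*ce[i],.13),C[l==i].mean(0))
    w=cv2.inRange(hsv,(8,60,90),(24,200,255)); m=np.zeros_like(w)
    m[(slice(290,370),slice(270,335)) if n=='side' else (slice(205,240),slice(318,390))]=255
    w&=m; P=C[w>0]; print('wedge',len(P),P.min(0),P.max(0),P[:,2].mean())
    c=max(cv2.findContours(w,0,2)[0],key=cv2.contourArea)
    ap=cv2.approxPolyDP(c,3,True)[:,0]; print(ap.tolist())
    for u,v in ap: print((u,v),np.round(ray(n,u,v,0),3),np.round(C[v,u],3))
    # kiln top plane
    K=(abs(C[...,2]-.13)<.01)&(hsv[...,1]<60)&(hsv[...,2]>90)&(C[...,0]>.35)&(C[...,0]<.9)&(C[...,1]<.3)
    c=max(cv2.findContours(K.astype('u1')*255,0,2)[0],key=cv2.contourArea)
    Q=np.array([ray(n,*p,.13)[:2] for p in c[:,0].astype(float)],'f4')
    print('kiln',cv2.minAreaRect(Q),C[K].mean(0))
    ap=cv2.approxPolyDP(c,5,True)[:,0]
    for u,v in ap: print((u,v),np.round(ray(n,u,v,.13),3))
```

```text
side spot [276.97674419 230.95348837] [271 227  13   9  86] [0.53043119 0.0536375  0.13      ] [0.53132815 0.05635081 0.12752908]
wedge 1882 [ 0.34053731 -0.51995579 -0.00360525] [ 0.554914   -0.00725546  0.65960906] 0.014472444488615578
[[297, 296], [278, 300], [277, 304], [300, 366], [323, 360], [324, 353]]
(np.int32(297), np.int32(296)) [ 0.549 -0.012  0.   ] [ 0.549 -0.013  0.001]
(np.int32(278), np.int32(300)) [ 0.509 -0.008  0.   ] [ 0.508 -0.01   0.003]
(np.int32(277), np.int32(304)) [ 0.504 -0.017  0.   ] [ 0.504 -0.018  0.001]
(np.int32(300), np.int32(366)) [ 0.497 -0.16   0.   ] [ 0.498 -0.158 -0.003]
(np.int32(323), np.int32(360)) [ 0.54  -0.163  0.   ] [ 0.54  -0.162 -0.001]
(np.int32(324), np.int32(353)) [ 0.547 -0.151  0.   ] [ 0.541 -0.163  0.021]
kiln ((0.6219756603240967, 0.12352624535560608), (0.23932726681232452, 0.205049529671669), 0.41291308403015137) [0.62094522 0.12073501 0.12677125]
(np.int32(377), np.int32(214)) [0.741 0.033 0.13 ]
(np.int32(336), np.int32(167)) [0.74  0.225 0.13 ]
(np.int32(242), np.int32(187)) [0.506 0.223 0.13 ]
(np.int32(269), np.int32(24
[... 262 characters left out ...]
, 211], [323, 228], [380, 231], [380, 214]]
(np.int32(324), np.int32(211)) [ 0.549 -0.014  0.   ] [ 0.549 -0.013  0.001]
(np.int32(323), np.int32(228)) [ 0.503 -0.01   0.   ] [ 0.503 -0.01   0.001]
(np.int32(380), np.int32(231)) [ 0.495 -0.164  0.   ] [ 0.493 -0.157  0.025]
(np.int32(380), np.int32(214)) [ 0.541 -0.165  0.   ] [ 0.539 -0.16   0.019]
kiln ((0.6240553855895996, 0.1328205168247223), (0.1986963301897049, 0.23641856014728546), 89.96773529052734) [0.62393822 0.13401843 0.12799518]
(np.int32(229), np.int32(127)) [0.742 0.231 0.13 ]
(np.int32(228), np.int32(223)) [0.509 0.231 0.13 ]
(np.int32(310), np.int32(224)) [0.506 0.037 0.13 ]
(np.int32(309), np.int32(127)) [0.742 0.036 0.13 ]
```

View pics/cs.png

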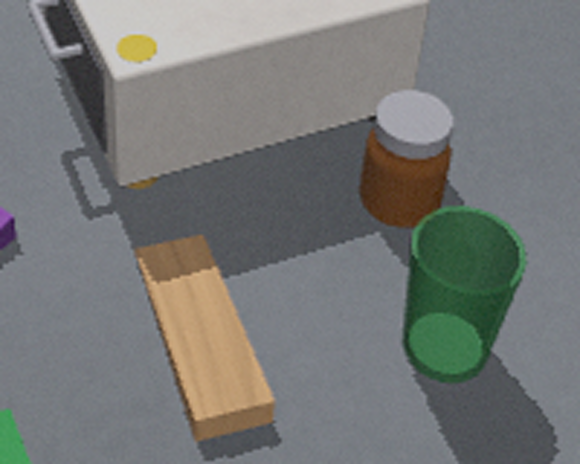

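View pics/ct.png

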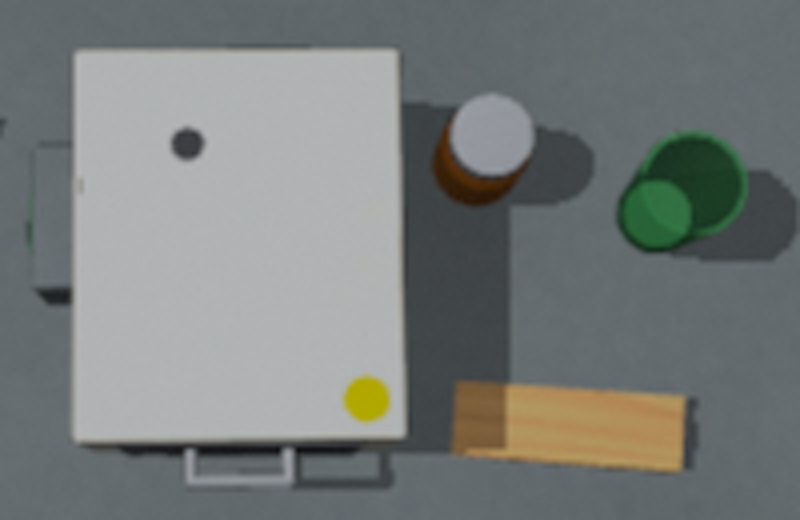

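The crops confirm the choice: a pale wood wedge, thin end in the kiln's shadow (top crop about (455,418)) and thick tail at (685,432). Its axis runs almost exactly through the foot. Next I work out the approach shifts.

```bash
cat >> h.py <<'E'
def goal(pos,ang):
    # tool down, tool z along push dir at angle ang (from +y toward +x); prints shift & turn in tool axes
    o=ctrl.get_obs(); R0=Ro.from_rotvec(o['tool_rot']).as_matrix()
    best=None
    for s in (1,-1):
        z=s*np.array([np.sin(ang),np.cos(ang),0]); x=np.array([0,0,-1.]); y=np.cross(z,x)
        R=np.stack([x,y,z],1); rv=Ro.from_matrix(R0.T@R).as_rotvec(degrees=True)
        if best is None or np.linalg.norm(rv)<np.linalg.norm(best): best=rv
    print('pos',o['tool_pos'],'F',o['contact_force'],'shift',np.round(R0.T@(np.array(pos)-o['tool_pos']),4),'turn',np.round(best,2))
E
python3 - <<'E'
from h import *
print(np.round(Ro.from_rotvec(ctrl.get_obs()['tool_rot']).as_matrix(),3))
goal([.5165,-.205,.2302],.05); goal([.5165,-.205,.008],.05)
E
```

```text
[[-0.     0.277 -0.961]
 [ 0.002 -0.961 -0.277]
 [-1.    -0.002 -0.   ]]
pos [ 0.17310199 -0.59997338  0.23018229] F [ 0.02030681  0.86113381 -0.20379171] shift [ 0.0006 -0.2843 -0.4394] turn [-71.05  -0.08   0.08]
pos [ 0.17310199 -0.59997338  0.23018229] F [ 0.02030681  0.86113381 -0.20379171] shift [ 0.2228 -0.2839 -0.4393] turn [-71.05  -0.08   0.08]
```

```bash
python3 -m handwheel '[0.15,0,-0.035,-0.055,-7,0,0, 0.15,0,-0.07,-0.11,-16,0,0, 0.15,0,-0.105,-0.16,-24,0,0, 0.15,0,-0.14,-0.215,-33,0,0, 0.15,0,-0.175,-0.27,-42,0,0, 0.15,0,-0.21,-0.325,-50,0,0, 0.15,0,-0.245,-0.38,-58,0,0, 0.15,0,-0.284,-0.439,-64,0,0, 0.15,0,-0.284,-0.439,-71,0,0, 0.15,0,-0.284,-0.439,-71,0,0, 0.15,0,-0.284,-0.439,-71,0,0, 0.15,0,-0.284,-0.439,-71,0,0]' 30; python3 -c "
from h import *
goal([.5165,-.205,.008],.05)"
```

```text
t: 1.1
tool_pos: [0.5021, -0.2212, 0.231]
tool_rot: [1.246, 1.185, -1.246]
contact_force: [0.4, -0.2, -1.0]
opening: 0.0128
pos [ 0.50206595 -0.22120504  0.23095022] F [ 0.43462111 -0.17064817 -0.95792014] shift [ 0.2229  0.0137 -0.0169] turn [-0.03 -0.01  0.02]
```

```bash
python3 -m handwheel '[0.15,0,0,0,0,0,0,0.15,0,0,0,0,0,0]'; python3 -c "
from h import *
snap('top','top1')
goal([.5165,-.205,.008],.05)"
```

```text
t: 1.27
tool_pos: [0.5021, -0.2213, 0.2307]
tool_rot: [1.243, 1.188, -1.244]
contact_force: [-0.6, 0.1, 0.3]
opening: 0.0129
pos [ 0.50132956 -0.22246875  0.23069348] F [ 0.27486403 -0.25604411 -0.42101209] shift [ 0.2227  0.0146 -0.0182] turn [ 0.07 -0.01  0.07]
```

View pics/top1.png

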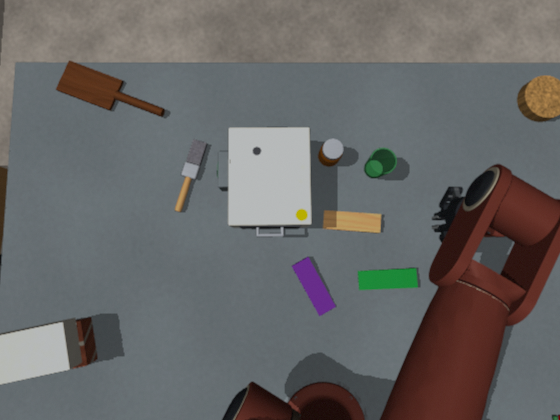

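Run:
```python
from h import *
im,d=ctrl.get_image('side'); cv2.imwrite('pics/side1.png',im)
o=ctrl.get_obs(); print(o['tool_pos'],proj('top',o['tool_pos']),proj('side',o['tool_pos'])); print(Ro.from_rotvec(o['tool_rot']).as_matrix().round(3))
```

```text
[ 0.5008963  -0.22335152  0.23081813] [np.float64(436.5198549926198), np.float64(222.7828811552179)] [np.float64(324.25097144225964), np.float64(310.1067186289638)]
[[-0.001  0.999 -0.051]
 [-0.    -0.051 -0.999]
 [-1.    -0.001  0.   ]]
```

View pics/side1.png

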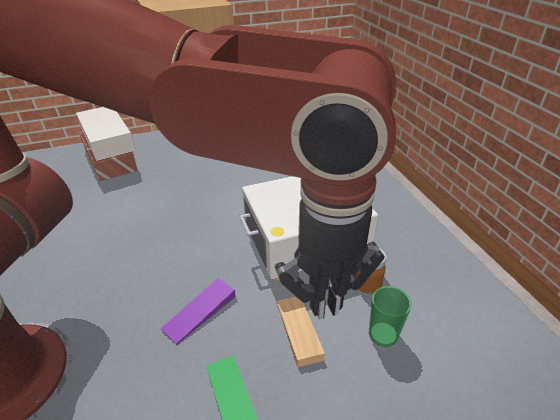

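The TCP projects onto the fingertips in both views: side (324,310), top (437,223). I descend behind the tail after checking the jar and tumbler clearance.

```bash
python3 - <<'E'
from h import *
print('tumbler',ray('top',374,168,0),'jar cap',ray('top',333,149,.085)); goal([.517,-.205,.007],.05)
E
python3 -m handwheel '[0.15,0,0.0155,-0.0185,0,0,0, 0.15,0.035,0.0155,-0.0185,0,0,0, 0.15,0.07,0.0155,-0.0185,0,0,0, 0.15,0.105,0.0155,-0.0185,0,0,0, 0.15,0.14,0.0155,-0.0185,0,0,0, 0.15,0.17,0.0155,-0.0185,0,0,0, 0.15,0.19,0.0155,-0.0185,0,0,0, 0.15,0.205,0.0155,-0.0185,0,0,0,0.15,0.212,0.0155,-0.0185,0,0,0,0.15,0.212,0.0155,-0.0185,0,0,0,0.15,0.212,0.0155,-0.0185,0,0,0]'; python3 -c "
from h import *
goal([.517,-.178,.008],.05)"
```

```text
tumbler [ 6.67472834e-01 -1.52969727e-01 -2.22044605e-16] jar cap [ 0.69900942 -0.02825031  0.085     ]
pos [ 0.5008963  -0.22335152  0.23081813] F [-1.14485621 -0.65365917 -0.41402736] shift [ 0.2238  0.0154 -0.0192] turn [-0.04  0.    0.06]
t: 2.28
tool_pos: [0.5175, -0.2066, 0.0197]
tool_rot: [1.248, 1.184, -1.248]
contact_force: [0.6, -0.4, 0.5]
opening: 0.0126
pos [ 0.51751168 -0.20658687  0.01974175] F [ 0.59925055 -0.3531329   0.51558011] shift [ 0.0117 -0.002  -0.0285] turn [-0.14  0.01 -0.01]
```

```bash
python3 -m handwheel '[0.15,0.006,0,0,0,0,0, 0.15,0.011,0,0,0,0,0, 0.15,0.011,0,-0.006,0,0,0, 0.15,0.011,0,-0.012,0,0,0, 0.15,0.011,0,-0.018,0,0,0, 0.15,0.011,0,-0.022,0,0,0,0.15,0.011,0,-0.025,0,0,0,0.15,0.011,0,-0.028,0,0,0,0.15,0.011,0,-0.03,0,0,0,0.15,0.011,0,-0.032,0,0,0,0.15,0.011,0,-0.034,0,0,0,0.15,0.011,0,-0.034,0,0,0]'; python3 -c "
from h import *
snap('side','side2');snap('top','top2')
goal([.517,-.178,.008],.05)"
```

```text
t: 3.28
tool_pos: [0.5194, -0.1713, 0.0083]
tool_rot: [1.246, 1.185, -1.246]
contact_force: [0.6, 0.4, 0.5]
opening: 0.0129
pos [ 0.51943868 -0.17160985  0.00829431] F [ 0.09471192 -0.68745892 -0.21873782] shift [ 0.0003 -0.0021  0.0065] turn [-0.04  0.01  0.  ]
```

View pics/side2.png

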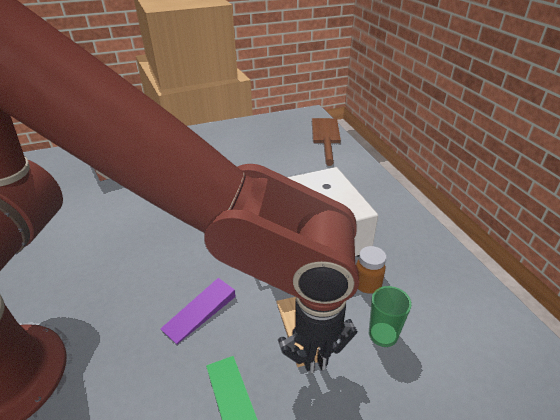

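View pics/top2.png

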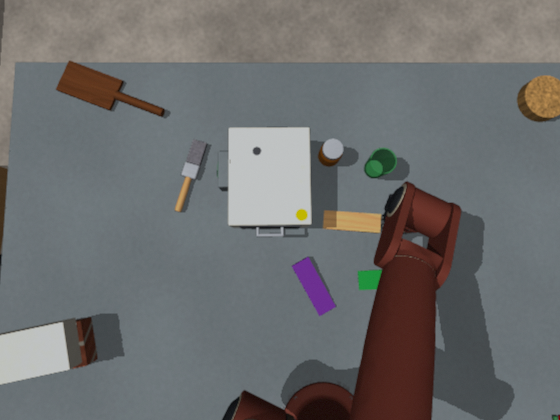

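Side view: the fingertips are just behind the wedge tail at about (318,365). The top view shows the wedge unmoved at (352,222). Pushing can now start; at least 60 mm is free travel.

```bash
python3 -m handwheel '[0.15,0,0,-0.004,0,0,0,0.15,0,0,-0.008,0,0,0,0.15,0,0,-0.012,0,0,0,0.15,0,0,-0.016,0,0,0,0.15,0,0,-0.02,0,0,0,0.15,0,0,-0.024,0,0,0,0.15,0,0,-0.028,0,0,0,0.15,0,0,-0.032,0,0,0,0.15,0,0,-0.036,0,0,0,0.15,0,0,-0.038,0,0,0,0.15,0,0,-0.039,0,0,0,0.15,0,0,-0.04,0,0,0]'
python3 - <<'E'
from h import *
s,d=snap('top','top3'); print(ctrl.get_obs()['tool_pos'],ctrl.get_obs()['contact_force'])
hsv=cv2.cvtColor(s,cv2.COLOR_BGR2HSV);w=cv2.inRange(hsv,(8,60,60),(24,200,255));w[:205]=0;w[240:]=0;w[:,:308]=0;w[:,400:]=0
c=max(cv2.findContours(w,0,2)[0],key=cv2.contourArea)
for u,v in cv2.approxPolyDP(c,2,True)[:,0]: print((u,v),ray('top',u,v,0).round(3))
cv2.imwrite('pics/ct3.png',cv2.resize(s[115:245,210:410],None,fx=4,fy=4,interpolation=2))
E
```

```text
t: 4.38
tool_pos: [0.5215, -0.1315, 0.0083]
tool_rot: [1.246, 1.185, -1.246]
contact_force: [-0.2, -1.0, 0.6]
opening: 0.0132
[ 0.52149214 -0.13141248  0.00830766] [-0.22022328 -0.38385369  0.58409481]
(np.int32(312), np.int32(211)) [0.549 0.019 0.   ]
(np.int32(309), np.int32(229)) [0.501 0.028 0.   ]
(np.int32(364), np.int32(231)) [ 0.495 -0.121  0.   ]
(np.int32(365), np.int32(213)) [ 0.543 -0.125  0.   ]
```

View pics/ct3.png

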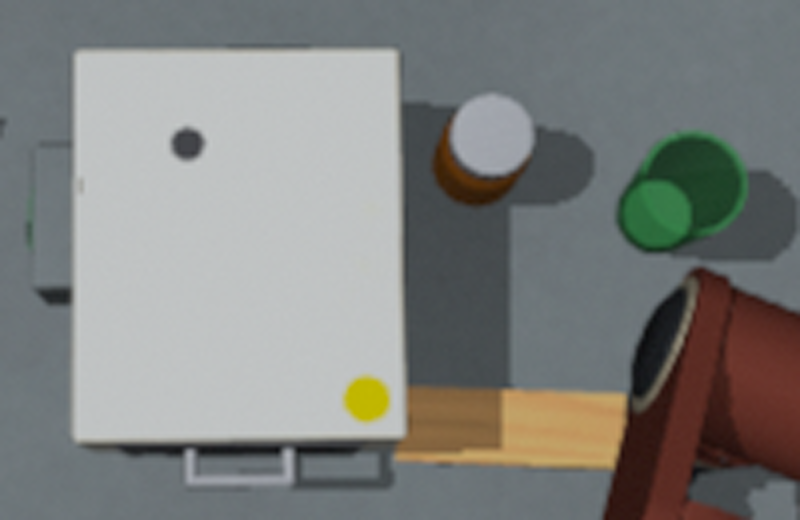

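Top crop: the wedge is under the wall edge, straight, tip near y=0.026. I continue to just short of the earliest possible contact.

```bash
python3 -m handwheel '[0.15,0,0,-0.004,0,0,0,0.15,0,0,-0.008,0,0,0,0.15,0,0,-0.012,0,0,0,0.15,0,0,-0.015,0,0,0,0.15,0,0,-0.018,0,0,0,0.15,0,0,-0.02,0,0,0,0.15,0,0,-0.021,0,0,0,0.15,0,0,-0.022,0,0,0,0.15,0,0,-0.022,0,0,0]'; for i in 1; do python3 -m handwheel '[0.15,0,0,-0.0005,0,0,0,0.15,0,0,-0.001,0,0,0,0.15,0,0,-0.0015,0,0,0,0.15,0,0,-0.002,0,0,0]'; done
```

```text
t: 5.18
tool_pos: [0.5226, -0.1094, 0.0083]
tool_rot: [1.247, 1.185, -1.246]
contact_force: [0.7, 0.3, 0.2]
opening: 0.0126
t: 5.52
tool_pos: [0.5227, -0.1077, 0.0083]
tool_rot: [1.247, 1.185, -1.247]
contact_force: [0.1, -1.0, 0.0]
opening: 0.0128
```

```bash
python3 -m handwheel '[0.15,0,0,-0.0005,0,0,0,0.15,0,0,-0.001,0,0,0,0.15,0,0,-0.0015,0,0,0,0.15,0,0,-0.002,0,0,0,0.15,0,0,-0.0025,0,0,0,0.15,0,0,-0.003,0,0,0]'|grep -v open
```

```text
t: 6.02
tool_pos: [0.5228, -0.1046, 0.0083]
tool_rot: [1.247, 1.185, -1.247]
contact_force: [1.1, 0.1, -0.7]
```

```bash
python3 -m handwheel '[0.15,0,0,-0.0005,0,0,0,0.15,0,0,-0.001,0,0,0,0.15,0,0,-0.0015,0,0,0,0.15,0,0,-0.002,0,0,0,0.15,0,0,-0.0025,0,0,0,0.15,0,0,-0.003,0,0,0]'|grep -v open
```

```text
t: 6.52
tool_pos: [0.523, -0.1016, 0.0083]
tool_rot: [1.247, 1.185, -1.247]
contact_force: [-0.6, -1.0, 0.1]
```

```bash
python3 -m handwheel '[0.15,0,0,-0.0005,0,0,0,0.15,0,0,-0.001,0,0,0,0.15,0,0,-0.0015,0,0,0,0.15,0,0,-0.002,0,0,0,0.15,0,0,-0.0025,0,0,0]'|grep -v open; python3 -c "
from h import *
print(ctrl.get_obs())"
```

```text
t: 6.93
tool_pos: [0.5231, -0.0991, 0.0083]
tool_rot: [1.246, 1.185, -1.246]
contact_force: [-0.7, -0.7, 0.4]
{'t': 6.9333, 'q': array([-3.27038044e-01,  8.64629283e-02,  1.98149846e+00,  2.78912876e-06,
        1.07359942e+00, -2.76275951e-01]), 'dq': array([ 0.01113399, -0.00243516,  0.00068513, -0.00150226, -0.00021042,
        0.01071228]), 'effort': array([ 2.03426010e-01, -3.42107463e+01, -3.03597343e+01,  1.15557129e-01,
        3.63574235e-02, -6.57417026e-03]), 'tool_pos': array([ 0.52314318, -0.09910639,  0.00830967]), 'tool_rot': array([ 1.24649985,  1.18473949, -1.24647064]), 'contact_force': array([-0.6539041 , -0.71167694,  0.38855639]), 'wrist_torque': array([-0.058114  , -0.00399369, -0.04828739]), 'opening': 0.012358584372136218}
```

```bash
python3 -m handwheel '[0.15,0,0,-0.0005,0,0,0,0.15,0,0,-0.001,0,0,0,0.15,0,0,-0.0015,0,0,0,0.15,0,0,-0.002,0,0,0,0.15,0,0,-0.0025,0,0,0]'|grep -v open
```

```text
t: 7.35
tool_pos: [0.5232, -0.0966, 0.0083]
tool_rot: [1.247, 1.185, -1.247]
contact_force: [-0.9, 0.1, -0.9]
```

```bash
python3 -m handwheel '[0.15,0,0,-0.0005,0,0,0,0.15,0,0,-0.001,0,0,0,0.15,0,0,-0.0015,0,0,0,0.15,0,0,-0.002,0,0,0]'|grep -v open
```

```text
t: 7.68
tool_pos: [0.5233, -0.0946, 0.0083]
tool_rot: [1.247, 1.185, -1.247]
contact_force: [-0.0, -0.0, -0.2]
```

```bash
python3 -m handwheel '[0.15,0,0,-0.0005,0,0,0,0.15,0,0,-0.001,0,0,0,0.15,0,0,-0.0015,0,0,0,0.15,0,0,-0.002,0,0,0]'|grep -v open
```

```text
t: 8.02
tool_pos: [0.5234, -0.0926, 0.0083]
tool_rot: [1.247, 1.185, -1.247]
contact_force: [-0.4, -1.1, -0.7]
```

```bash
python3 -m handwheel '[0.15,0,0,-0.0005,0,0,0,0.15,0,0,-0.001,0,0,0,0.15,0,0,-0.0015,0,0,0,0.15,0,0,-0.002,0,0,0]'|grep -v open
```

```text
t: 8.35
tool_pos: [0.5236, -0.0906, 0.0083]
tool_rot: [1.247, 1.185, -1.246]
contact_force: [0.4, -0.8, 0.1]
```

```bash
python3 -m handwheel '[0.15,0,0,-0.0005,0,0,0,0.15,0,0,-0.001,0,0,0,0.15,0,0,-0.0015,0,0,0,0.15,0,0,-0.002,0,0,0]'|grep -v open
```

```text
t: 8.68
tool_pos: [0.5237, -0.0886, 0.0083]
tool_rot: [1.247, 1.185, -1.247]
contact_force: [0.6, -0.9, -0.7]
```

```bash
python3 -m handwheel '[0.15,0,0,-0.0005,0,0,0,0.15,0,0,-0.001,0,0,0,0.15,0,0,-0.0015,0,0,0,0.15,0,0,-0.002,0,0,0]'|grep -v open
```

```text
t: 9.02
tool_pos: [0.5238, -0.0867, 0.0083]
tool_rot: [1.247, 1.185, -1.247]
contact_force: [-0.5, -1.1, -0.3]
```

```bash
python3 -m handwheel '[0.15,0,0,-0.0005,0,0,0,0.15,0,0,-0.001,0,0,0,0.15,0,0,-0.0015,0,0,0,0.15,0,0,-0.002,0,0,0]'|grep -v open
```

```text
t: 9.35
tool_pos: [0.5239, -0.0847, 0.0083]
tool_rot: [1.246, 1.185, -1.247]
contact_force: [-0.1, 0.5, -0.3]
```

```bash
python3 -m handwheel '[0.15,0,0,-0.0005,0,0,0,0.15,0,0,-0.001,0,0,0,0.15,0,0,-0.0015,0,0,0,0.15,0,0,-0.002,0,0,0]'|grep -v open;  python3 - <<'E'
from h import *
a=cv2.imread('pics/top0.png');s,d=snap('top','top4');b,_=snap('side','side4')
hsv=cv2.cvtColor(s,cv2.COLOR_BGR2HSV)
for im in(a,s):
    l=cv2.inRange(cv2.cvtColor(im,cv2.COLOR_BGR2HSV),(22,150,120),(35,255,255));m=cv2.moments(l,True);print(m['m10']/m['m00'],m['m01']/m['m00'],m['m00'])
cv2.imwrite('pics/c4.png',np.vstack([cv2.resize(s[190:250,290:410],None,fx=4,fy=4,interpolation=2),cv2.resize(b[220:300,230:350],None,fx=4,fy=4,interpolation=2)]))
E
```

```text
t: 9.68
tool_pos: [0.524, -0.083, 0.0084]
tool_rot: [1.246, 1.184, -1.247]
contact_force: [-0.3, -3.0, -0.4]
301.34444444444443 214.38888888888889 90.0
301.29347826086956 214.2826086956522 92.0
```

View pics/c4.png

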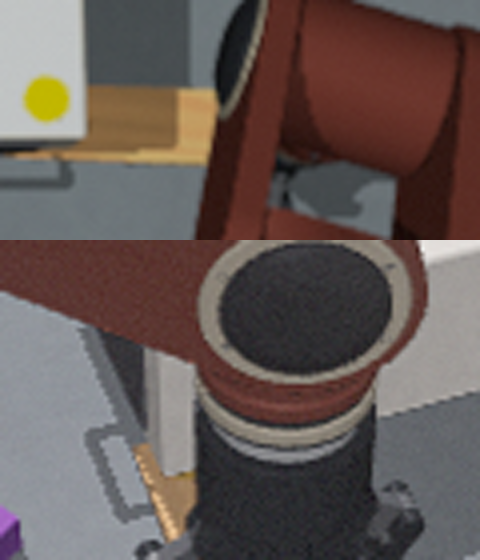

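The crops show the wedge under the foot and the kiln unmoved (spot still at 301.3, 214.3). The force just stepped to -3 N, so the wedge is touching the foot. I read again without advancing.

```bash
python3 -m handwheel '[0.15,0,0,0,0,0,0]'|grep -v open;python3 -m handwheel '[0.15,0,0,0,0,0,0]'|grep force; python3 -m handwheel '[0.15,0,0,-0.0003,0,0,0,0.15,0,0,-0.0005,0,0,0]'|grep -v open;python3 -m handwheel '[0.15,0,0,0,0,0,0]'|grep force
```

```text
t: 9.87
tool_pos: [0.524, -0.0829, 0.0083]
tool_rot: [1.246, 1.184, -1.247]
contact_force: [-0.6, -2.5, -0.8]
contact_force: [-0.4, -2.7, 0.4]
t: 10.12
tool_pos: [0.524, -0.0824, 0.0083]
tool_rot: [1.246, 1.184, -1.247]
contact_force: [-0.1, -2.8, -0.3]
contact_force: [-0.1, -2.7, -0.1]
```

```bash
python3 -m handwheel '[0.15,0,0,-0.0003,0,0,0,0.15,0,0,-0.0006,0,0,0,0.15,0,0,-0.0006,0,0,0]'|grep -v open;python3 -m handwheel '[0.15,0,0,0,0,0,0]'|grep force
```

```text
t: 10.45
tool_pos: [0.5241, -0.0818, 0.0084]
tool_rot: [1.246, 1.184, -1.247]
contact_force: [0.1, -4.7, -0.1]
contact_force: [-0.5, -4.8, -0.8]
```

```bash
python3 -m handwheel '[0.15,0,0,-0.0003,0,0,0,0.15,0,0,-0.0006,0,0,0,0.15,0,0,-0.0006,0,0,0]'|grep -v open;python3 -m handwheel '[0.15,0,0,0,0,0,0]'|grep force
```

```text
t: 10.78
tool_pos: [0.5241, -0.0812, 0.0084]
tool_rot: [1.246, 1.184, -1.247]
contact_force: [0.3, -3.4, -0.9]
contact_force: [0.2, -5.7, -1.2]
```

About 5 N and rising: snug. I back off straight and rise clear.

```bash
python3 -m handwheel '[0.15,0,0,0.002,0,0,0,0.15,0,0,0.01,0,0,0,0.15,0,0,0.02,0,0,0,0.15,0,0,0.03,0,0,0,0.15,-0.03,0,0.035,0,0,0,0,-0.065,0,0.035,0,0,0,0,-0.1,0,0.035,0,0,0,0,-0.135,0,0.035,0,0,0,0,-0.17,0,0.035,0,0,0,0,-0.18,0,0.035,0,0,0,0,-0.18,0,0.035,0,0,0,0,-0.18,0,0.035,0,0,0]'
python3 - <<'E'
from h import *
snap('side','side5'); b=cv2.imread('pics/side5.png')
l=cv2.inRange(cv2.cvtColor(b,cv2.COLOR_BGR2HSV),(22,150,120),(35,255,255))
k,l,st,ce=cv2.connectedComponentsWithStats(l); print(st[1:],ce[1:])
goal([.529,.056,.17],.05)
E
```

```text
t: 11.87
tool_pos: [0.5222, -0.1164, 0.1882]
tool_rot: [1.247, 1.184, -1.247]
contact_force: [0.2, 0.8, -1.3]
opening: 0.0001
[[272 227   7   4  15]] [[274.8        228.26666667]]
pos [ 0.52136322 -0.1160197   0.18649016] F [ 0.23002671  0.46655842 -1.58364787] shift [ 0.0167 -0.0012 -0.1722] turn [-0.08 -0.06  0.14]
```

View pics/side5.png

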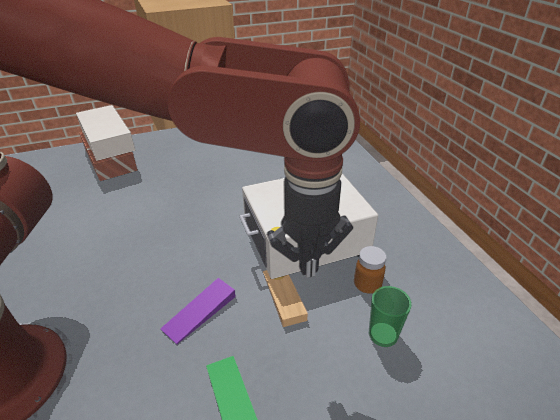

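The wedge stays in place, its thin end hidden under the corner near (270,275), and the fingers are clear. Now I move above the spot.

```bash
python3 -m handwheel '[0,0,0,-0.03,0,0,0,0,0,0,-0.06,0,0,0,0,0,0,-0.09,0,0,0,0,0,0,-0.12,0,0,0,0,0,0,-0.15,0,0,0,0,0,0,-0.171,0,0,0,0,0.015,0,-0.172,0,0,0,0,0.03,0,-0.172,0,0,0,0,0.037,0,-0.172,0,0,0,0,0.037,0,-0.172,0,0,0,0,0.037,0,-0.172,0,0,0]'; python3 -m handwheel '[0,0,0,0,0,0,0,0,0,0,0,0,0,0]'; python3 -c "
from h import *
goal([.5295,.0555,.132],.05)"
```

```text
t: 12.83
tool_pos: [0.5299, 0.0556, 0.1493]
tool_rot: [1.245, 1.187, -1.25]
contact_force: [0.9, -0.2, -0.1]
opening: 0.0002
t: 13.0
tool_pos: [0.5315, 0.0555, 0.1521]
tool_rot: [1.248, 1.184, -1.246]
contact_force: [0.5, -0.3, 0.4]
opening: -0.0002
pos [0.53154999 0.05548372 0.15207162] F [ 0.48396405 -0.2801433   0.41820731] shift [ 0.0201 -0.0021  0.0001] turn [-0.08 -0.   -0.07]
```

```bash
python3 -m handwheel '[0,0.005,-0.002,0,0,0,0,0,0.01,-0.002,0,0,0,0,0,0.014,-0.002,0,0,0,0,0,0.016,-0.002,0,0,0,0,0,0.0165,-0.002,0,0,0,0,0,0.017,-0.002,0,0,0,0,0,0.0175,-0.002,0,0,0,0,0,0.018,-0.002,0,0,0,0]'; python3 -m handwheel '[0,0,0,0,0,0,0,0,0,0,0,0,0,0]'
```

```text
t: 13.67
tool_pos: [0.5292, 0.056, 0.1335]
tool_rot: [1.247, 1.184, -1.246]
contact_force: [-0.6, -0.2, 0.4]
opening: 0.0
t: 13.83
tool_pos: [0.5291, 0.0559, 0.1335]
tool_rot: [1.247, 1.185, -1.246]
contact_force: [0.2, 0.5, -0.0]
opening: -0.0002
```

```bash
python3 -m handwheel '[0,0.0005,0,0,0,0,0,0,0.001,0,0,0,0,0,0,0.0015,0,0,0,0,0,0,0.0015,0,0,0,0,0]'|grep -v open
```

```text
t: 14.17
tool_pos: [0.5289, 0.0559, 0.1316]
tool_rot: [1.246, 1.185, -1.247]
contact_force: [-0.9, -1.2, -1.0]
```

Each step is now 0.5 mm.

```bash
python3 -m handwheel '[0,0.0005,0,0,0,0,0,0,0.0005,0,0,0,0,0]'|grep -v open
```

```text
t: 14.33
tool_pos: [0.529, 0.056, 0.1312]
tool_rot: [1.246, 1.185, -1.247]
contact_force: [0.3, -0.2, 0.0]
```

```bash
python3 -m handwheel '[0,0.0005,0,0,0,0,0,0,0.0005,0,0,0,0,0]'|grep -v open
```

```text
t: 14.5
tool_pos: [0.529, 0.0559, 0.1307]
tool_rot: [1.246, 1.185, -1.247]
contact_force: [-0.3, 0.3, -0.5]
```

```bash
python3 -m handwheel '[0,0.0005,0,0,0,0,0,0,0.0005,0,0,0,0,0]'|grep -v open
```

```text
t: 14.67
tool_pos: [0.529, 0.0559, 0.1302]
tool_rot: [1.246, 1.185, -1.247]
contact_force: [0.3, 0.1, -0.2]
```

```bash
python3 -m handwheel '[0,0.0005,0,0,0,0,0,0,0.0005,0,0,0,0,0]'|grep -v open
```

```text
t: 14.83
tool_pos: [0.529, 0.0559, 0.1297]
tool_rot: [1.246, 1.185, -1.247]
contact_force: [-0.8, 0.2, -0.2]
```

```bash
python3 -m handwheel '[0,0.0005,0,0,0,0,0,0,0.0005,0,0,0,0,0]'|grep -v open
```

```text
t: 15.0
tool_pos: [0.5291, 0.0559, 0.1295]
tool_rot: [1.247, 1.185, -1.246]
contact_force: [-0.1, 0.5, 1.8]
```

```bash
python3 -m handwheel '[0,0.0005,0,0,0,0,0,0,0.0005,0,0,0,0,0]'|grep -v open
```

```text
t: 15.17
tool_pos: [0.5292, 0.0559, 0.1295]
tool_rot: [1.246, 1.185, -1.246]
contact_force: [-2.7, 0.3, 4.5]
```

```bash
python3 -m handwheel '[0,0.0005,0,0,0,0,0,0,0.0005,0,0,0,0,0]'|grep -v open
```

```text
t: 15.33
tool_pos: [0.5291, 0.0559, 0.1294]
tool_rot: [1.246, 1.185, -1.247]
contact_force: [-4.2, -0.4, 6.9]
```

The spot is firm, not sinking. A sideways force of -4 N is creeping in from arm compliance, so I relieve it while pressing on.

```bash
python3 -m handwheel '[0,0.0002,-0.0006,0,0,0,0,0,0.0004,-0.0008,0,0,0,0,0,0.0004,-0.0008,0,0,0,0]'|grep -v open
```

```text
t: 15.58
tool_pos: [0.5291, 0.0559, 0.1294]
tool_rot: [1.247, 1.183, -1.245]
contact_force: [-2.0, 0.0, 7.0]
```

```bash
python3 -m handwheel '[0,0.0003,-0.0005,0,0,0,0,0,0.0006,-0.001,0,0,0,0,0,0.0006,-0.001,0,0,0,0]'|grep -v open
```

```text
t: 15.83
tool_pos: [0.529, 0.0559, 0.1294]
tool_rot: [1.249, 1.181, -1.243]
contact_force: [0.1, -0.4, 7.3]
```

```bash
python3 -m handwheel '[0,0.0003,-0.0002,0,0,0,0,0,0.0005,-0.0003,0,0,0,0,0,0.0005,-0.0003,0,0,0,0]'|grep -v open
```

```text
t: 16.08
tool_pos: [0.529, 0.0559, 0.1294]
tool_rot: [1.249, 1.181, -1.243]
contact_force: [-0.3, -0.8, 8.4]
```

```bash
python3 -m handwheel '[0,0.0003,-0.0002,0,0,0,0,0,0.0007,-0.0004,0,0,0,0,0,0.0007,-0.0004,0,0,0,0]'|grep -v open; python3 -m handwheel '[0,0,0,0,0,0,0,0,0,0,0,0,0,0,0,0,0,0,0,0,0,0,0,0,0,0,0,0,0,0,0,0,0,0,0]'
```

```text
t: 16.33
tool_pos: [0.529, 0.0559, 0.1293]
tool_rot: [1.249, 1.18, -1.242]
contact_force: [0.4, 0.0, 10.1]
t: 16.75
tool_pos: [0.529, 0.0559, 0.1293]
tool_rot: [1.249, 1.18, -1.242]
contact_force: [-0.5, 0.0, 10.6]
opening: -0.0005
```

10.5 N with only 0.2 mm of give, so no rocking. I hold a moment longer, then lift straight off and retreat.

```bash
python3 -m handwheel '[0,0,0,0,0,0,0,0,0,0,0,0,0,0,0,0,0,0,0,0,0,0,0,0,0,0,0,0,0,0,0,0,0,0,0,0,0,0,0,0,0,0]'; python3 -m handwheel '[0,-0.001,0,0,0,0,0,0,-0.002,0,0,0,0,0,0,-0.005,0,0,0,0,0,0,-0.02,0,0,0,0,0,0,-0.05,0,0,0,0,0,0,-0.08,0,0,0,0,0,0,-0.1,0,0.03,0,0,0,0,-0.1,0,0.07,0,0,0,0,-0.1,0,0.11,0,0,0,0,-0.1,0,0.15,0,0,0,0,-0.1,0,0.19,0,0,0,0,-0.1,0,0.23,0,0,0]';python3 -m handwheel '[0,0,0,0.04,0,0,0,0,0,0,0.08,0,0,0,0,0,0,0.12,0,0,0,0,0,0,0.12,0,0,0,0,0,0,0.12,0,0,0]'
python3 - <<'E'
from h import *
a=cv2.imread('pics/top0.png');s,d=snap('top','top6');b,_=snap('side','side6')
for n,im in(('top',a),('top',s),('side',cv2.imread('pics/side0.png')),('side',b)):
    l=cv2.inRange(cv2.cvtColor(im,cv2.COLOR_BGR2HSV),(22,150,120),(35,255,255))
    k,l,st,ce=cv2.connectedComponentsWithStats(l);i=1+np.argmax(st[1:,4]);print(n,ce[i],ray(n,*ce[i],.13).round(4))
for t,im,dd in(('0',a,np.load('top0.npy')),('6',s,d)):
    C=cloud('top',dd);m=(C[...,0]>.515)&(C[...,0]<.735)&(C[...,1]>.045)&(C[...,1]<.22)&(abs(C[...,2]-.13)<.02)
    A=np.c_[C[m][:,:2]-[.6235,.133],np.ones(m.sum())];print(np.linalg.lstsq(A,C[m][:,2],rcond=None)[0].round(5))
hsv=cv2.cvtColor(s,cv2.COLOR_BGR2HSV);w=cv2.inRange(hsv,(8,60,60),(24,200,255));w[:205]=0;w[240:]=0;w[:,:305]=0;w[:,400:]=0
c=max(cv2.findContours(w,0,2)[0],key=cv2.contourArea)
for u,v in cv2.approxPolyDP(c,2,True)[:,0]: print((u,v),ray('top',u,v,.0).round(3))
cv2.imwrite('pics/c6.png',np.vstack([cv2.resize(s[125:235,220:400],None,fx=2.5,fy=2.5,interpolation=2),cv2.resize(b[220:340,200:380],None,fx=2.5,fy=2.5,interpolation=2)]))
E
```

```text
t: 17.25
tool_pos: [0.529, 0.0558, 0.1293]
tool_rot: [1.249, 1.18, -1.242]
contact_force: [0.4, -0.7, 11.1]
opening: 0.0
t: 18.25
tool_pos: [0.5137, -0.1751, 0.2251]
tool_rot: [1.246, 1.187, -1.247]
contact_force: [0.8, 0.5, 0.3]
opening: -0.0004
t: 18.67
tool_pos: [0.5077, -0.2949, 0.2246]
tool_rot: [1.249, 1.186, -1.25]
contact_force: [-0.8, -1.0, -0.2]
opening: -0.0001
top [301.34444444 214.38888889] [0.5287 0.057  0.13  ]
top [301.13978495 214.20430108] [0.5292 0.0575 0.13  ]
side [276.97674419 230.95348837] [0.5304 0.0536 0.13  ]
side [278.90909091 228.95454545] [0.536 0.058 0.13 ]
[0.00142 0.00027 0.12807]
[ 5.6000e-04 -9.0000e-05  1.2815e-01]
(np.int32(305), np.int32(227)) [0.506 0.039 0.   ]
(np.int32(345), np.int32(231)) [ 0.495 -0.069  0.   ]
(np.int32(347), np.int32(213)) [ 0.544 -0.076  0.   ]
(np.int32(312), np.int32(211)) [0.549 0.019 0.   ]
(np.int32(312), np.int32(223)) [0.517 0.019 0.   ]
```

View pics/c6.png

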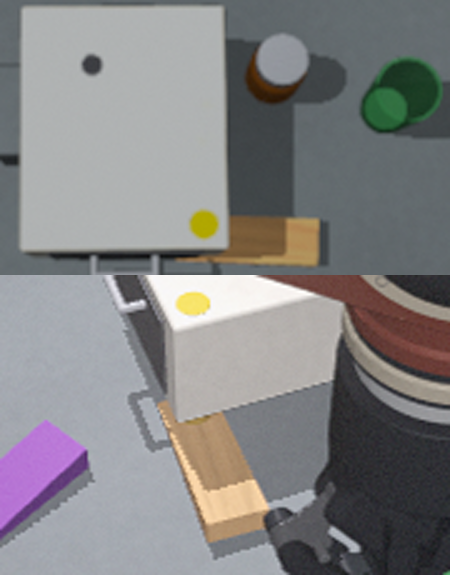

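The top and side crops show the wedge under the foot and the fingers clear. The kiln's near bottom corner is unchanged at side (272,279), against (272,278) before. The spot is at (277,231) by eye; the side mask's 2 px shift is highlight clipping in a brighter frame. The top-view spot moved 0.3 px (about 0.7 mm, noise level), and the fitted tilt of the kiln top changed by less than 1 mrad. Handing in.

```bash
python3 -c "
from station import ctrl
ctrl.finish_job(); print(ctrl.get_obs()['t'])"
```

```text
the job is handed in; nothing more can be done
the job is handed in; nothing more can be done
```

The wedge is snug under the short foot, the kiln passed the press test, and the job was handed in just after 18.7 s of the 54 s allowed.

- **Wedge:** I pushed the pale wooden wedge straight in with the fingertips until the force rose from about 1 N of drag to about 5 N, peaking at 5.7 N. That is within the 5–10 N range where jacking or shoving can begin. Its tip is about 24 mm past the point under the foot.
- **Press test:** I pressed on the yellow spot and held about 10–11 N for roughly 1 s. The spot gave only about 0.2 mm, so the kiln no longer rocks. A sideways force of about 4 N built up briefly as I pressed, and I relieved it before the full press.
- **Last checks:** The wedge stayed in place, and the fingers were clear and touching nothing. The kiln stayed put within measuring noise: the spot was within about 0.7 mm in the top view and the tilt of its top changed by less than 1 mrad. The jar and the tumbler were not touched; the gripper never went near the brush.
- **One disagreement:** The automatic spot position in the final side picture differed by about 2 px. I put this down to a bright highlight, because the spot (by eye) and the kiln's corner were where they had been in the same picture.

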